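# Close and lock the gated clamp of a drilling jig

### The arm

A 6-joint arm with a two-finger parallel gripper is mounted at the origin on a cart in front of the work surface, level with it; the furniture and walls round the work are solid. World frame = base frame: x ahead of the robot, y to its left, z up, the work surface at z = 0. Lengths are in mm, angles in degrees, forces in N, time in s.
With the tool pointing down it reaches from about 350 to 725 mm from the base axis. Payload 4.3 kg.
Tool frame: the origin (TCP) lies at the very end of the fingers, on their centre line; the grasp point (between the pads) lies 19 mm behind it (robot.grasp_offset is the distance from the TCP to the grasp point, in mm); y points along the fingers, z is the direction in which the jaws open and shut, and the axes are right-handed (so a half turn about y gives the same grasp; the last joint's range is limited). The gripper opens to 85 mm and grips with 20 to 120 N. Pads are 22 mm wide; open, the fingers measure 114 mm over their backs; the gripper's body (76 mm by 85 mm) begins 54 mm behind the grasp point. The pads swing forward as they close: fully open they stand 13 mm farther back than shut.
Start: joints at [62.779, 21.618, 4.641, 73.018, 0, 83.68], TCP at [205.148, 537.198, 231.329] pointing down, gripper open.
Joint ranges: [-156.06, 156.06], [-48.1, 94.91], [-58.44, 69.94], [-101.28, 121.22], [-78.64, 73.56], [-180, 180]. Speed limits (degrees/s): [147.25, 147.25, 180, 180, 180, 180].

### API

Orientations are given as a 3x3 rotation matrix whose columns are the frame's x, y, z axes.
In Python, from station import get_obs, camera, robot, finder gives the robot as it stands.
- The arm moves only by the tool arm_command, never from a script. Its arguments are lists of equal length, an entry for each row: "dp": the shift along the tool's x, y, z as a fraction of full scale, a list of three; "spin": the turn about the tool's y as a fraction of full scale. In form: {"dp": [[x, y, z], ...], "spin": [spin, ...]}. A call has 1 to 10 rows; each row shifts and turns the commanded pose from where the row before left it, along the tool's axes as they then stand; what a row does not reach is not made up. Full scale, the value 1, is 0.025 m for a shift and 4 degrees for a turn. A row lasts 1/10 s, in which the tool goes at most 50 mm and 8.59 degrees, less where a joint would pass 70% of its speed; a pose out of reach is approached as far as the arm can. A call with a number of a shift or a turn outside -1 to 1 is refused whole. A call with a gripper value outside its range is refused whole. "jaw" is the closure, from 0 (fully open) to 1 (shut), set as the call begins (left out, the last holds). The fingers move at their own pace and stop on an object; "newtons" is the grip in N (left out, the last holds). Time passes only in rows, so rows that do not move let the fingers close. It gives the time, the measured TCP pose, the force and the opening at its end, in the units of the state.
- get_obs(): the state, without advancing time (a new reading comes with each control period).
- camera(name): name is "scene" or "top" or "wrist"; returns a dict with "frame" (480x640x3 uint8, blue, green, red), "fx", "fy", "cx", "cy" (pixels), "pose" (4x4, takes a point from camera to world coordinates); the wrist camera has in their place "hand_eye" (4x4, takes a point from camera to tool coordinates, whose origin is the TCP and whose axes are the tool frame's). Camera axes: x right, y up, looking along -z (the intrinsics and any distortion apply to the point x, -y, -z); pixel columns grow to the right and rows downward; lengths in mm; the calibration is good to about 2 mm. A picture is of the moment at which its call begins: read the wrist's pose just before it. There is no depth.
- robot.close_job(): hands the job in, once; it reports no verdict.
Trained networks look in the newest picture that a camera, given by its name, has taken for a name from the list of things; names that differ only in an ending like _2 or _b are one class to them, and where a whole thing is asked for, a point or a joint stands for the part that bears it (a point fixed in the world has none). Each returns a list of dicts, best first, with "score" (0 to 1); they miss things now and then, are a little off and sometimes report something else, mostly with a low value. They report only what shows in the picture. A call takes as long as a camera call. They do not tell look-alikes from the thing itself.
- finder.boxes_of(name, camera): "centre" ([x, y, z] in mm, in world coordinates, good to about 4 mm: the middle of the surface that is visible of it).
The state is a dict: "time_s": time; "joint_positions": joint angles; "joint_vel": joint speeds; "effort": joint torques, N m; "ee_pos": TCP position; "tool_rot": TCP orientation; "wrist_force": force on the tool from outside, world axes, zero at the start; "ft_torque": the same for the moment, N m; "opening": finger opening in mm.
Only numpy, scipy, OpenCV 4.12 (cv2) and the standard library are available. Lean on these libraries where they do the work, as an engineer would, in place of code of your own. Each camera call takes 0.05 s, during which the arm holds its last target.

### The job

Push the red knob of the drilling jig along the long leg of its L-shaped slot, fully to the corner, so that the blue jaw runs the drilled plate up to the fence; then push the knob sideways, fully to the end of the short leg, so that the clamp is locked. Only push with the fingertips: do not pinch the knob and do not lift the plate. Leave the glue bottle, the tape measure and the screwdriver where they are, and finish clear of everything.

Things in the scene. Friction and masses are not known exactly. Their poses are not given: they have to be found in the camera images.
- jig: Drilling jig fixed to the bench, turned differently each time; dark steel base 300 x 124 x 12 mm. Origin on the bench; +x runs along the jig from knob to fence, +y to the left of that, z up. In this frame (mm) the base spans x -125 to 175, y -62 to 62; fence: aluminium bar across, near face x 150, z 12 to 32; side lips 6 mm high at y +-56.
- slot_start (a point): Pin axis at the near end of the slot's long leg, on top of the aluminium cover plate; in the jig's frame (mm) x -85, y -15, z 32. The cover spans x -120 to 30, y -55 to 55, z 26 to 32, with cap screw heads to z 36 in its corners. The L-shaped slot is 16 mm wide, the steel pin in it 12 mm.
- slot_corner (a point): Pin axis at the corner of the slot: the stop at the end of the long leg, 81.5 mm along the jig's +x from slot_start, same y and z. The pin can enter the short leg only within 3.5 mm of this stop.
- slot_end (a point): Pin axis at the end of the short leg, 34 mm along the jig's +y from slot_corner.
- knob_centre (a point): Centre of the red knob on top of the pin, 56 mm above the bench: 30 mm square block, sides along the jig's axes, from 34 to 78 mm above the bench, steel button on top to 81 mm. 36 x 36 mm over the rubber pads on its sides. It cannot turn or be lifted out, moves in the slot only and stays where it is left (friction 2 to 3 N, no spring).
- carriage (a joint): Travel of knob and jaw along the jig's +x, m: 0 = near end of the long leg, 0.0815 = corner (end stop). Starts between 0 and 0.02.
- knob (a joint): Travel of the knob along the jig's +y, m: 0 = in the long leg, 0.034 = end of the short leg (stop).
- pad_near: Black rubber pad, 4 x 24 x 36 mm, on the knob's -x side (outer face 18 mm from the knob's centre). Its given origin is not on the pad but on the pin's axis at bench height, as for the other pads.
- pad_far: The same on the knob's +x side.
- pad_right: The same on the knob's -y side.
- pad_left: The same on the knob's +y side.
- workpiece_centre (a point): Centre of the loose grey drilled plate, 30 x 90 x 8 mm, lying flat on the jig's base (12 mm above the bench), a little askew, its length across the jig, between jaw and fence. The blue jaw (96 mm wide, z 13 to 25 mm) moves with the knob and pushes it; with the knob in the corner the plate is at the fence with 1 mm to spare, its centre at x = 0.135 m in the jig's frame.
- workpiece: The same drilled plate; origin at the centre of its underside, x across its 30 mm width.
- glue_bottle: White bottle with blue pointed cap, 43 mm across, 128 mm high, standing beside the jig; origin at the centre of its foot. Leave alone.
- tape_measure: Black tape measure, 37 x 80 x 69 mm, standing beside the jig; origin under its middle. Leave alone.
- screwdriver: Blue-handled screwdriver, 200 mm long, 30 mm high, lying beside the jig; origin at the middle of its length, its length along its y. Leave alone.
Not all that is in view belongs to the job. Of the things like the workpiece, leave any that is brown or orange; of the rest the smaller one is meant.

How it is judged (in metres and radians):
On the way, in this order (a step that is already met when the one before it is completed fails the run):
1. the knob is pushed to the corner of the slot (value of joint carriage above 0.0775 m), for 0.1 s.
2. the knob is pushed to the end of the short leg (value of joint carriage above 0.0765 m and value of joint knob above 0.029 m), for 0.2 s.
At the end, for the whole second after the job is handed in: The knob is at rest in the short leg, within 5 mm of its end; the plate lies flat on the jig within 6 mm of the fence and square to it within 0.12 rad; nothing moves (all of step 2 and x of workpiece_centre in the frame of jig between 0.129 and 0.138 m and z of workpiece_centre in the frame of jig below 0.02 m and angle between the x axis of workpiece and the x axis of jig, either way round below 0.12 rad and velocity of joint knob between -0.01 and 0.01 m/s and linear speed of workpiece below 0.02 m/s); the robot touches nothing.
It fails at once if the knob is pinched (pads on opposite sides pressed at once) ((contact force between the fingers and pad_near above 2 N and contact force between the fingers and pad_far above 2 N) or (contact force between the fingers and pad_left above 2 N and contact force between the fingers and pad_right above 2 N)).
It fails at once if the plate is lifted off the jig (z of workpiece_centre in the frame of jig above 0.03 m).
It fails at once if a bystander is moved by more than 25 mm (distance of any of glue_bottle, tape_measure, screwdriver from where it was at the start of the episode above 0.025 m).
It also fails if it takes over 40 s, if anything falls off the work surface, if the arm or the gripper's body presses on something with over 40 N, if the wrist force passes 120 N, or if a joint passes its speed limit or range.

## Working session

There is one attempt and no reset: what is moved stays moved. The work goes in short steps, Python scripts to look and compute and a tool call to move; the robot and the scene stay as the last step left them, time stands still between calls to the robot, and variables do not carry over. Pictures are saved under pics/ and viewed, and the job is handed in when it is done.

Besides the shell and the picture viewer there is one more tool, called after "Call:" in YAML: its name, and indented under it one key for each argument. arm_command: Moves the arm, as the interface text tells. Its arguments: {"type":"object","properties":{"dp":{"type":"array"},"spin":{"type":"array"},"jaw":{"type":"number"},"newtons":{"type":"number"}},"required":["dp","spin"]}

```bash
ls; mkdir -p pics; python3 - <<'E'
from station import get_obs, camera, robot, finder
import cv2,numpy as np
o=get_obs();print(o)
for c in ["top","scene"]:
    d=camera(c);cv2.imwrite(f"pics/{c}0.png",d["frame"]);print(c,d["fx"],d["fy"],d["cx"],d["cy"],np.array(d["pose"]).round(3).tolist(),[k for k in d])
    for n in ["jig","knob_centre","workpiece","glue_bottle","tape_measure","screwdriver","pad_near","pad_far"]:
        print(n,[(round(b["score"],2),np.round(b["centre"],0).tolist()) for b in finder.boxes_of(n,c)][:4])
E
```

```text
pics
{'time_s': 0.0, 'joint_positions': array([ 6.27785567e+01,  2.16629239e+01,  4.56305235e+00,  7.30180974e+01,
       -5.91235324e-04,  8.36815365e+01]), 'joint_vel': array([-0.00938344, -0.00415785, -0.02846296, -0.022239  ,  0.04427455,
       -0.03110426]), 'effort': array([-3.60611793e-04, -4.63606417e+01,  2.69872463e+01,  2.07885151e-02,
        3.34398851e-05, -1.09875995e-05]), 'ee_pos': array([204.83706418, 536.57776748, 230.35144927]), 'tool_rot': array([[ 9.34185823e-01, -9.32648435e-04,  3.56785619e-01],
       [-3.56786773e-01, -1.83562683e-03,  9.34184045e-01],
       [-2.16340032e-04, -9.99997880e-01, -2.04757319e-03]]), 'wrist_force': array([-0.27546087,  0.33212708,  0.68822354]), 'ft_torque': array([-0.05836547,  0.00954004,  0.0196493 ]), 'opening': 85.61750234637178}
top 619.9191343175531 619.9191343175531 311.5850501474415 239.95313337962355 [[-0.005, 0.983, -0.183, 389.214], [-1.0, -0.007, -0.009, 17.792], [-0.01, 0.183, 0.983, 1229.265], [0.0, 0.0, 0.0, 1.0]] ['frame', 'fx', 'fy', 'cx', 'cy', 'pose']
jig [(0.74, [559.0, -64.0, 33.0])]
knob_centre [(0.96, [4
[... 382 characters left out ...]
far []
scene 463.4027492285891 463.4027492285891 321.7787657733804 247.31592395596937 [[0.607, 0.608, -0.512, 98.474], [-0.795, 0.454, -0.403, -385.238], [-0.013, 0.651, 0.759, 831.1], [0.0, 0.0, 0.0, 1.0]] ['frame', 'fx', 'fy', 'cx', 'cy', 'pose']
jig [(0.58, [544.0, -73.0, 32.0])]
knob_centre [(0.89, [481.0, -107.0, 74.0]), (0.26, [541.0, -72.0, 34.0])]
workpiece [(0.92, [657.0, -49.0, 23.0]), (0.89, [422.0, 181.0, 12.0]), (0.64, [809.0, -202.0, 9.0])]
glue_bottle [(0.74, [405.0, 32.0, 71.0])]
tape_measure [(0.66, [580.0, 88.0, 40.0])]
screwdriver [(0.75, [569.0, -216.0, 20.0]), (0.25, [478.0, -106.0, 71.0])]
pad_near [(0.34, [542.0, -74.0, 35.0]), (0.18, [484.0, -119.0, 65.0])]
pad_far []
```

View pics/top0.png

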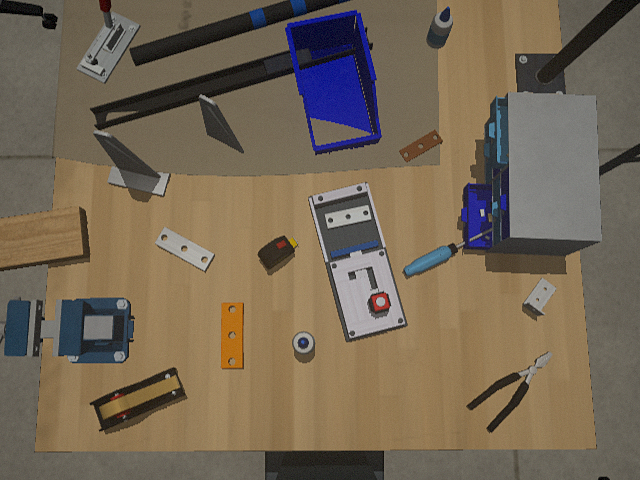

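View pics/scene0.png

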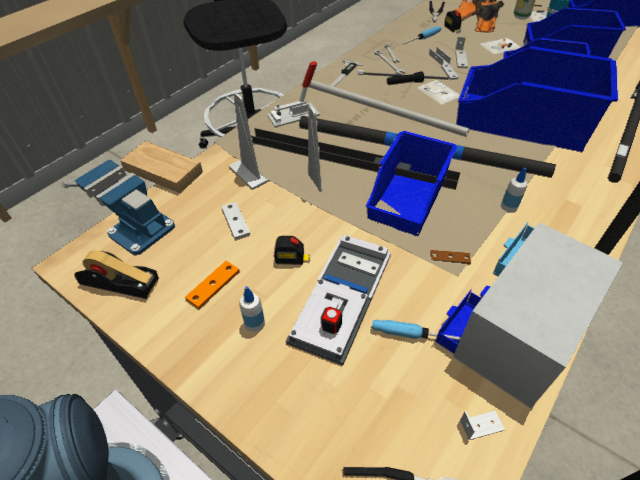

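The top picture shows the jig at about (355,260), with its knob at (379,302) and its fence at about (340,190). The tape measure is at (277,252), the glue bottle at (303,346) and the screwdriver at (430,262). I'll zoom in to measure the corners.

```bash
python3 - <<'E'
import cv2
a=cv2.imread("pics/top0.png")[175:350,295:420]
cv2.imwrite("pics/topz.png",cv2.resize(a[:90],None,fx=6,fy=6,interpolation=cv2.INTER_CUBIC))
cv2.imwrite("pics/topz2.png",cv2.resize(a[75:],None,fx=6,fy=6,interpolation=cv2.INTER_CUBIC))
E
```

```text
(no output)
```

View pics/topz.png

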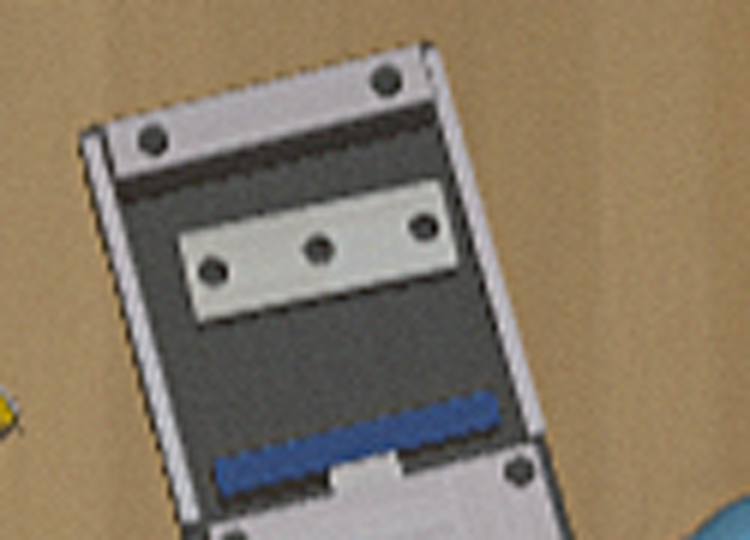

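View pics/topz2.png

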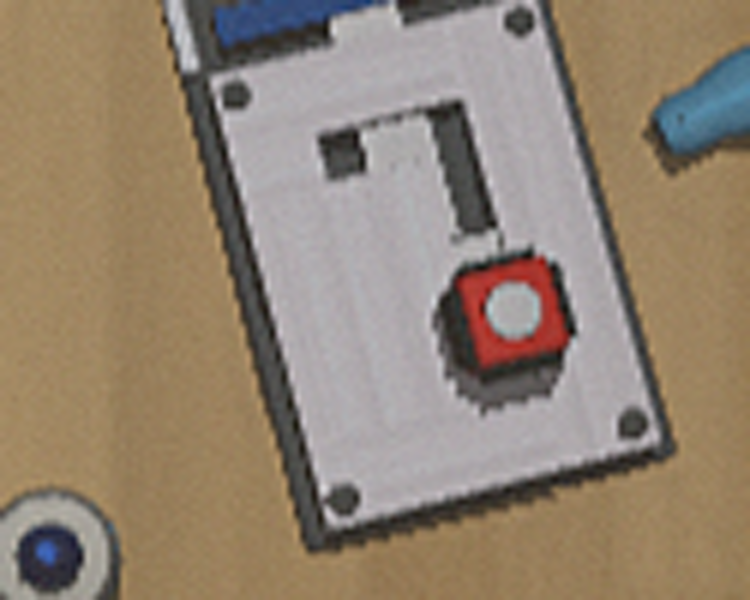

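The zoomed crop shows clean cover corners and the knob button, so I'll fit the jig pose from those.

```bash
cat > h.py <<'E'
import numpy as np
from station import get_obs, camera, robot, finder
def ray(d,u,v,z):
    P=np.array(d["pose"]);r=P[:3,:3]@np.array([(u-d["cx"])/d["fx"],-(v-d["cy"])/d["fy"],-1.]);t=P[:3,3]
    return t+r*(z-t[2])/r[2]
def proj(d,p):
    P=np.array(d["pose"]);q=(np.asarray(p)-P[:3,3])@P[:3,:3]
    return np.stack([d["cx"]+d["fx"]*q[...,0]/-q[...,2],d["cy"]-d["fy"]*q[...,1]/-q[...,2]],-1)
def J2W(p,j):
    x,y,t=j;p=np.asarray(p,float);c,s=np.cos(t),np.sin(t)
    return np.stack([x+c*p[...,0]-s*p[...,1],y+s*p[...,0]+c*p[...,1],p[...,2]],-1)
E
python3 - <<'E'
from h import *
import cv2
from scipy.optimize import least_squares
d=camera("top")
uv=np.array([[322,533],[664,445],[212,77],[541,-8]])/6+[295,250]
uv=np.vstack([uv,np.array([[82,133],[428,45]])/6+[295,175]])
m=np.array([[-120,55,32],[-120,-55,32],[30,55,32],[30,-55,32],[175,62,12],[175,-62,12]])
r=least_squares(lambda j:(proj(d,J2W(m,j))-uv).ravel(),[560,-64,0.25])
print(r.x,np.degrees(r.x[2]),r.fun.reshape(-1,2).round(1).tolist())
j=r.x;np.save("jig.npy",j)
k=ray(d,295+514/6,250+309/6,81);c,s=np.cos(j[2]),np.sin(j[2]);R=np.array([[c,s],[-s,c]])
print("knob",k,R@(k[:2]-j[:2]))
for n,p in dict(start=[-85,-15,56],corner=[-3.5,-15,56],end=[-3.5,19,56]).items(): print(n,J2W(p,j).round(1))
for dn in ["top","scene"]:
    e=camera(dn);f=e["frame"].copy()
    P=[[-120,55,32],[-120,-55,32],[30,-55,32],[30,55,32]];B=[[-125,62,12],[-125,-62,12],[175,-62,12],[175,62,12]]
    for q in (P,B): cv2.polylines(f,[proj(e,J2W(q,j)).round().astype(int)],True,(0,255,0),1)
    kj=R@(k[:2]-j[:2]);cv2.circle(f,tuple(proj(e,J2W([*kj,81],j)).round().astype(int).tolist()),3,(255,0,0),-1)
    c0=proj(e,J2W([0,0,32],j)).astype(int);f=f[max(c0[1]-120,0):c0[1]+120,c0[0]-120:c0[0]+120]
    cv2.imwrite(f"pics/fit_{dn}.png",cv2.resize(f,None,fx=2.4,fy=2.4))
E
```

```text
[ 5.49815100e+02 -6.72805704e+01  2.45190752e-01] 14.048395293230213 [[1.1, -0.2], [-0.3, 0.0], [-0.5, 0.4], [-0.9, 0.7], [-0.5, -0.4], [1.0, -0.5]]
knob [486.24933316 -98.73589534  81.        ] [-69.30008938 -15.08448719]
start [ 471.  -102.5   56. ]
corner [550.1 -82.7  56. ]
end [541.8 -49.7  56. ]
```

View pics/fit_scene.png

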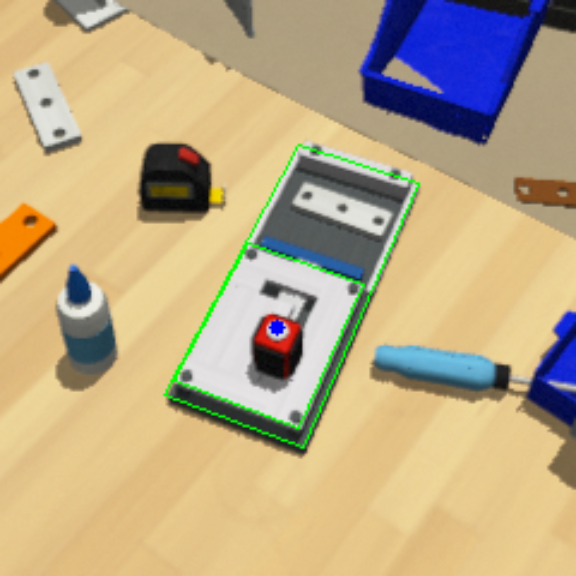

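The overlay matches to within a few mm. The knob is at jig x = -69.3, y = -15.1. First I'll shut the jaws and turn the tool to line up with the jig (yaw 14.05°, so +35°).

Call:
arm_command:
  dp:
    - [0,0,0]
    - [0,0,0]
    - [0,0,0]
    - [0,0,0]
    - [0,0,0]
    - [0,0,0]
    - [0,0,0]
    - [0,0,0]
    - [0,0,0]
    - [0,0,0]
  spin: [-0.9,-0.9,-0.9,-0.9,-0.9,-0.9,-0.9,-0.9,-0.9,-0.63]
  jaw: 1
  newtons: 20

```text
time_s: 2.05
ee_pos: [205.1, 537.2, 231.3]
tool_rot: [[0.97, 0.0, -0.244], [0.244, 0.0, 0.97], [0.0, -1.0, 0.0]]
wrist_force: [-0.6, 0.7, -0.0]
opening: -0.3
```

```bash
cat >> h.py <<'E'
def rel(tx,ty,tz):
    "tool-axis shift (units of 25mm) to jig-frame target"
    o=get_obs();j=np.load("jig.npy");w=J2W([tx,ty,tz],j);R=o["tool_rot"]
    c,s=np.cos(j[2]),np.sin(j[2]);p=o["ee_pos"]-[j[0],j[1],0]
    print("t",round(o["time_s"],2),"jig tcp",np.round([c*p[0]+s*p[1],-s*p[0]+c*p[1],p[2]],1),"F",o["wrist_force"].round(1),"open",round(o["opening"],1),"yawerr",np.degrees(np.arctan2(R[1,0],R[0,0])-j[2]).round(2))
    print("units",(R.T@(w-o["ee_pos"])/25).round(3))
E
python3 -c "
from h import *
rel(-125,-15,180)"
```

```text
t 2.05 jig tcp [-187.6  670.1  231.3] F [-0.6  0.7 -0. ] open -0.3 yawerr 0.09
units [  2.462   2.052 -27.406]
```

Call:
arm_command:
  dp:
    - [0.25,0,-0.91]
    - [0.25,0,-0.91]
    - [0.25,0,-0.91]
    - [0.25,0,-0.91]
    - [0.25,0,-0.91]
    - [0.25,0,-0.91]
    - [0.25,0,-0.91]
    - [0.25,0,-0.91]
    - [0.25,0,-0.91]
    - [0.21,0,-0.91]
  spin: [0,0,0,0,0,0,0,0,0,0]

```text
time_s: 3.05
ee_pos: [320.4, 330.6, 231.4]
tool_rot: [[0.97, 0.0, -0.242], [0.242, 0.0, 0.97], [0.0, -1.0, 0.0]]
wrist_force: [-0.2, 0.7, 0.7]
opening: 0.1
```

Call:
arm_command:
  dp:
    - [0,0,-0.91]
    - [0,0,-0.91]
    - [0,0,-0.91]
    - [0,0,-0.91]
    - [0,0,-0.91]
    - [0,0,-0.91]
    - [0,0,-0.91]
    - [0,0,-0.91]
    - [0,0,-0.91]
    - [0,0,-0.91]
  spin: [0,0,0,0,0,0,0,0,0,0]

```text
time_s: 4.05
ee_pos: [375.2, 109.7, 231.5]
tool_rot: [[0.97, 0.001, -0.242], [0.242, 0.0, 0.97], [0.001, -1.0, 0.0]]
wrist_force: [-0.0, 0.3, 0.3]
opening: 0.2
```

Call:
arm_command:
  dp:
    - [0,0,-0.91]
    - [0,0,-0.91]
    - [0,0,-0.91]
    - [0,0,-0.91]
    - [0,0,-0.91]
    - [0,0,-0.91]
    - [0,0,-0.91]
    - [0,0,-0.91]
    - [0,0,-0.91]
    - [0,0,-0.91]
  spin: [0,0,0,0,0,0,0,0,0,0]

```text
time_s: 5.05
ee_pos: [430.3, -111.0, 231.4]
tool_rot: [[0.97, 0.0, -0.242], [0.242, 0.0, 0.97], [0.0, -1.0, -0.0]]
wrist_force: [-0.4, 0.0, -0.3]
opening: 0.2
```

```bash
python3 -c "
from h import *
import cv2
rel(-125,-15,47)
f=camera('wrist')['frame'];cv2.imwrite('pics/w1.png',f)
f=camera('scene')['frame'];cv2.imwrite('pics/s1.png',f)
"
```

```text
t 5.05 jig tcp [-126.6  -13.4  231.4] F [-0.4  0.  -0.3] open 0.2 yawerr -0.04
units [ 0.061  7.377 -0.062]
```

View pics/w1.png

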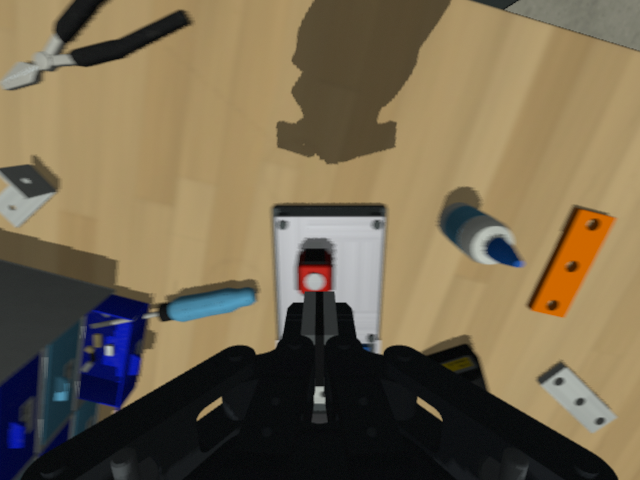

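View pics/s1.png

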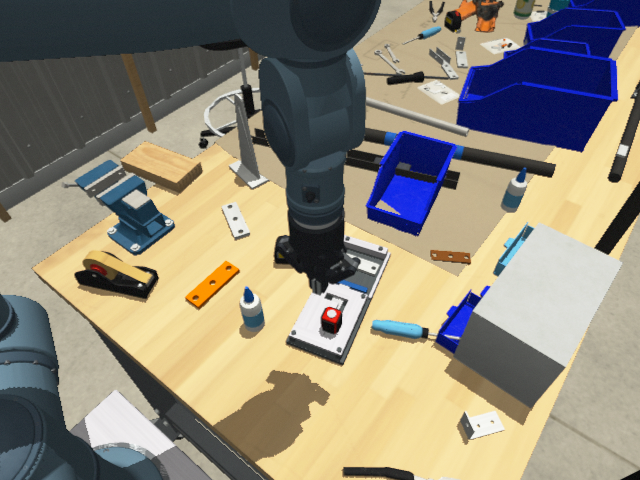

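The tool is lined up with the jig; in the wrist picture the knob button is at about (315,282). I'll cross-check its position with the wrist calibration.

```bash
python3 -c "
from h import *
o=get_obs();d=camera('wrist');T=np.eye(4);T[:3,:3]=o['tool_rot'];T[:3,3]=o['ee_pos'];d['pose']=T@np.array(d['hand_eye'])
k=ray(d,315,282,81);j=np.load('jig.npy');c,s=np.cos(j[2]),np.sin(j[2]);p=k[:2]-j[:2];print(k,c*p[0]+s*p[1],-s*p[0]+c*p[1])
for u,v in [(275,217),(385,217)]:
  k=ray(d,u,v,32);p=k[:2]-j[:2];print(c*p[0]+s*p[1],-s*p[0]+c*p[1])
"
```

```text
[ 487.75652372 -101.6070937    81.        ] -68.5349359681931 -18.235668497390687
-117.67898439906017 -58.87564942896073
-117.29190182020257 52.28767031087315
```

The wrist and top cameras agree to within about 3 mm. Now I'll descend behind the knob, aiming at y ≈ -16.5 and z ≈ 47.

Call:
arm_command:
  dp:
    - [0,0.85,-0.12]
    - [0,0.85,0]
    - [0,0.85,0]
    - [0,0.85,0]
    - [0,0.85,0]
    - [0,0.85,0]
    - [0,0.85,0]
    - [0,0.8,0]
    - [0,0.6,0]
    - [0,0,0]
  spin: [0,0,0,0,0,0,0,0,0,0]

```text
time_s: 6.2
ee_pos: [428.7, -111.2, 45.9]
tool_rot: [[0.97, -0.004, -0.243], [0.243, 0.002, 0.97], [-0.003, -1.0, 0.003]]
wrist_force: [-0.0, 0.5, 0.7]
opening: -0.1
```

```bash
python3 -c "
from h import *
import cv2
rel(-3.5-18-11,-16.5,47)
f=camera('wrist')['frame'];cv2.imwrite('pics/w2.png',f)
f=camera('scene')['frame'];cv2.imwrite('pics/s2.png',cv2.resize(f[200:400,200:440],None,fx=3,fy=3))
"
```

```text
t 6.2 jig tcp [-128.1  -13.2   45.9] F [-0.   0.5  0.7] open -0.1 yawerr 0.04
units [ 3.825 -0.056 -0.135]
```

View pics/w2.png

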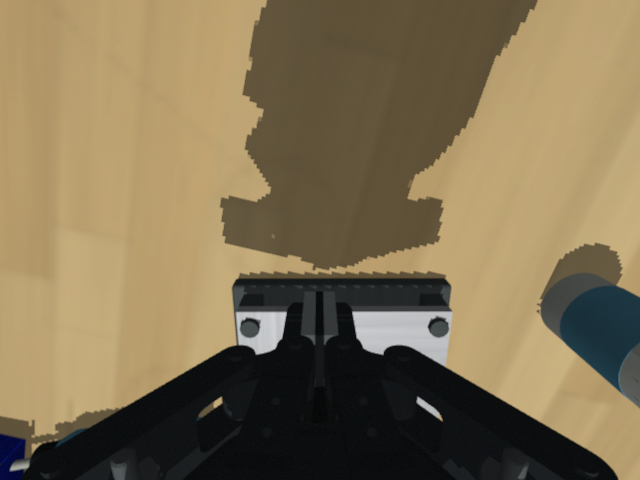

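View pics/s2.png

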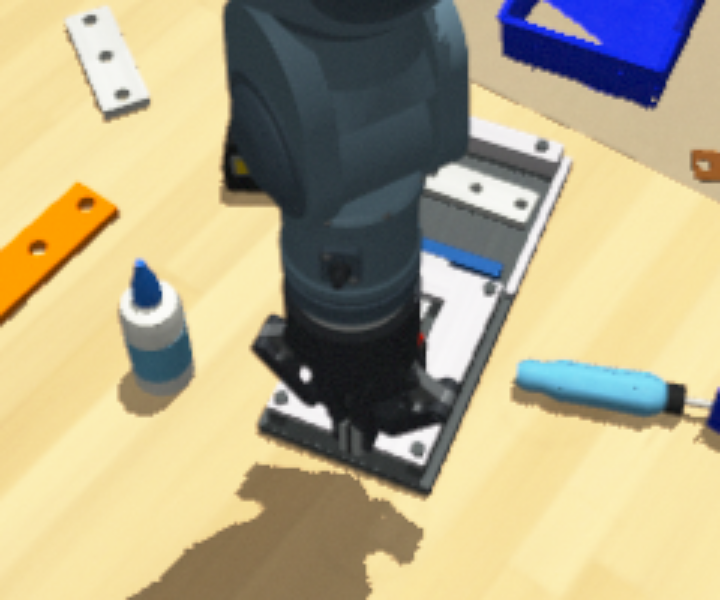

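Call:
arm_command:
  dp:
    - [0.4,0,-0.12]
    - [0.4,0,0]
    - [0.3,0,0]
    - [0.3,0,0]
    - [0.3,0,0]
    - [0.3,0,0]
    - [0.3,0,0]
    - [0.3,0,0]
    - [0.3,0,0]
    - [0.3,0,0]
  spin: [0,0,0,0,0,0,0,0,0,0]

```text
time_s: 7.3
ee_pos: [509.5, -96.4, 47.4]
tool_rot: [[0.97, -0.001, -0.242], [0.242, 0.0, 0.97], [-0.0, -1.0, 0.0]]
wrist_force: [-3.9, -2.0, 1.8]
opening: -0.3
```

```bash
python3 -c "
from h import *
import cv2
rel(-3.5-18-11,-16.5,47)
f=camera('top')['frame'];cv2.imwrite('pics/t3.png',cv2.resize(f[175:350,270:450],None,fx=3.3,fy=3.3))
"
```

```text
t 7.3 jig tcp [-46.1 -18.4  47.4] F [-3.9 -2.   1.8] open -0.3 yawerr -0.03
units [0.545 0.017 0.077]
```

View pics/t3.png

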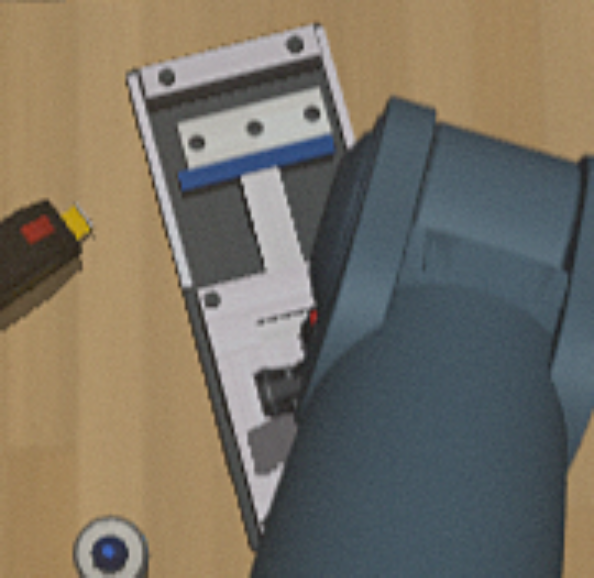

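The jaw has reached the plate and the push force is about 4 N. I'll continue to the end stop in small rows.

Call:
arm_command:
  dp:
    - [0.2,0,0]
    - [0.2,0,0]
    - [0.1,0,0]
    - [0.08,0,0]
    - [0.08,0,0]
  spin: [0,0,0,0,0]

```text
time_s: 7.85
ee_pos: [523.9, -92.7, 47.4]
tool_rot: [[0.97, -0.003, -0.242], [0.242, -0.001, 0.97], [-0.003, -1.0, -0.0]]
wrist_force: [-9.3, -2.9, 7.7]
opening: -0.0
```

Call:
arm_command:
  dp:
    - [0.1,0,0]
    - [0.1,0,0]
    - [0.1,0,0]
    - [0,0,0]
  spin: [0,0,0,0]

```text
time_s: 8.25
ee_pos: [523.9, -92.2, 46.7]
tool_rot: [[0.971, -0.016, -0.24], [0.24, -0.005, 0.971], [-0.017, -1.0, -0.001]]
wrist_force: [-23.2, -7.9, 17.7]
opening: 0.2
```

```bash
python3 -c "
from h import *
import cv2
rel(-3.5-18-11,-16.5,47)
f=camera('top')['frame'];cv2.imwrite('pics/t4.png',cv2.resize(f[175:350,270:450],None,fx=3.3,fy=3.3))
"
```

```text
t 8.25 jig tcp [-31.2 -17.9  46.7] F [-23.2  -7.9  17.7] open 0.2 yawerr -0.14
units [-0.053 -0.011  0.054]
```

View pics/t4.png

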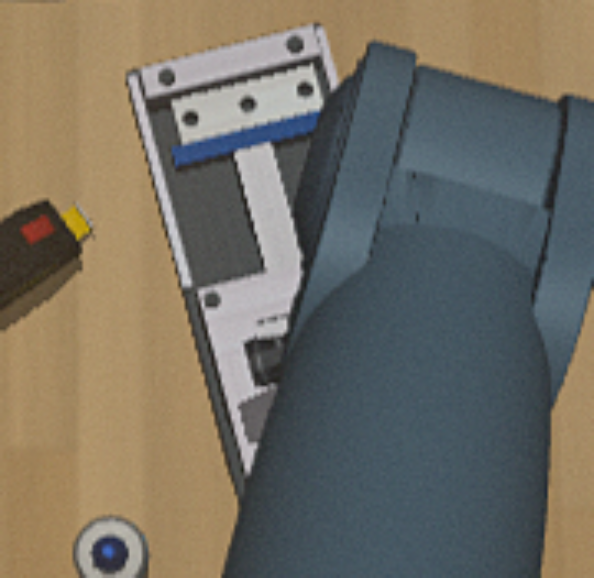

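The knob is at the stop: force rose to 24 N with no further travel, and the plate is up by the fence. Next I'll back off, go round to the -y side, and raise by 6 mm for linkage clearance.

Call:
arm_command:
  dp:
    - [-0.5,0,0]
    - [-0.6,0,0]
    - [-0.2,-0.2,0]
    - [0,0,-0.5]
    - [0,0,-0.6]
    - [0,0,-0.6]
    - [0,0,-0.5]
    - [0,0,0]
    - [0,0,0]
  spin: [0,0,0,0,0,0,0,0,0]

```text
time_s: 9.2
ee_pos: [514.4, -152.3, 52.3]
tool_rot: [[0.97, -0.0, -0.241], [0.241, 0.001, 0.97], [-0.0, -1.0, 0.001]]
wrist_force: [0.1, 0.4, -0.3]
opening: 0.5
```

```bash
python3 -c "
from h import *
import cv2
rel(-3.5,-70,52)
for n in ['top','scene','wrist']:
  f=camera(n)['frame'];cv2.imwrite('pics/5'+n+'.png',f if n=='wrist' else cv2.resize(f[175:375,270:450],None,fx=3,fy=3))
"
```

```text
t 9.2 jig tcp [-55.  -73.9  52.3] F [ 0.1  0.4 -0.3] open 0.5 yawerr -0.08
units [2.061 0.01  0.159]
```

View pics/5scene.png

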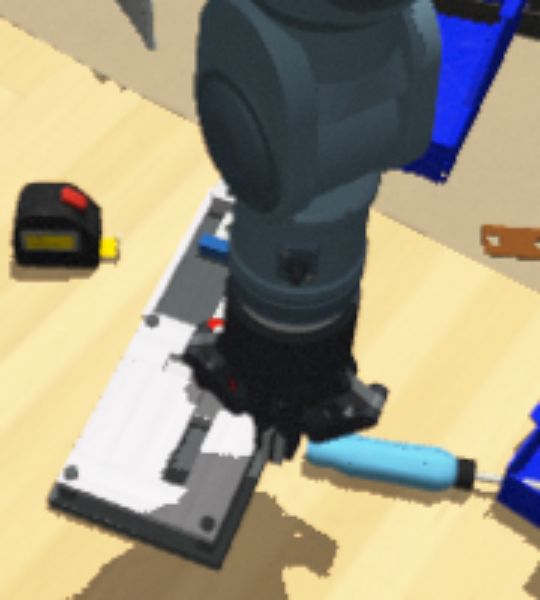

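View pics/5top.png

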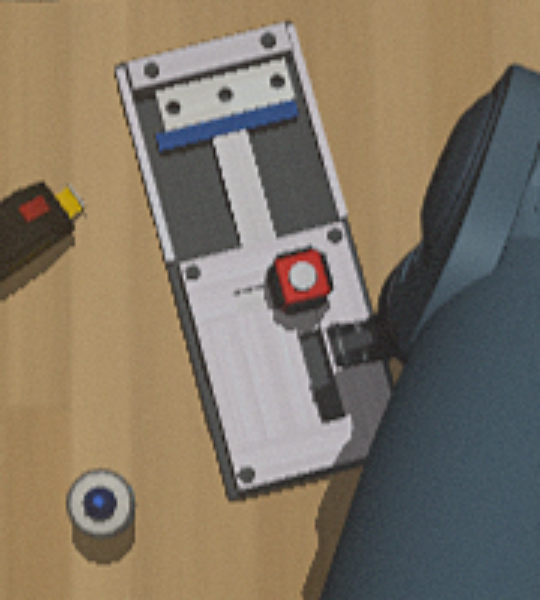

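View pics/5wrist.png

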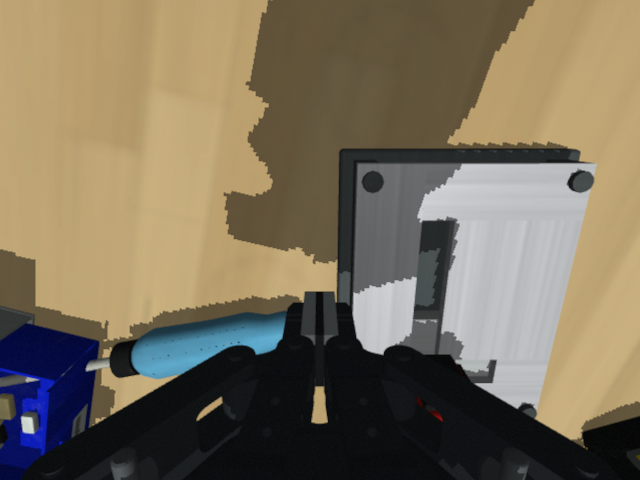

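The knob button now sits at about (371,267) in the full top picture. I'll check its coordinates and how high the finger linkages stand above the knob.

```bash
python3 -c "
from h import *
d=camera('top');j=np.load('jig.npy');c,s=np.cos(j[2]),np.sin(j[2])
k=ray(d,270+302/3,175+275/3,81);p=k[:2]-j[:2];print('knob jig',c*p[0]+s*p[1],-s*p[0]+c*p[1])
e=camera('scene');o=get_obs();R=o['tool_rot'];P=np.array(e['pose'])
for uv in [(190,355),(205,385),(385,395),(375,425),(310,435),(270,440),(290,455)]:
  u,v=270+uv[0]/3,175+uv[1]/3
  a=P[:3,3];r=ray(e,u,v,0)-a
  n=R[:,0];t=-(n@(a-o['ee_pos']))/(n@r);q=R.T@(a+t*r-o['ee_pos']);print(uv,'out',q[2].round(),'above tip',(-q[1]).round())
"
```

```text
knob jig -2.0556650867838684 -14.388313554903485
(190, 355) out 59.0 above tip 70.0
(205, 385) out 48.0 above tip 43.0
(385, 395) out -63.0 above tip 98.0
(375, 425) out -61.0 above tip 64.0
(310, 435) out -23.0 above tip 28.0
(270, 440) out 3.0 above tip 6.0
(290, 455) out -11.0 above tip -3.0
```

The knob is at the corner. The linkage is at least 40 mm above the tip, so at z = 55 it clears the 81 mm knob top. Now I'll move alongside the knob.

Call:
arm_command:
  dp:
    - [0.6,-0.12,0]
    - [0.6,0,0]
    - [0.6,0,0]
    - [0.28,0,0]
    - [0,0,0.4]
    - [0,0,0.3]
    - [0,0,0.2]
    - [0,0,0.1]
  spin: [0,0,0,0,0,0,0,0]

```text
time_s: 10.25
ee_pos: [557.6, -114.2, 55.5]
tool_rot: [[0.97, -0.001, -0.243], [0.243, 0.0, 0.97], [-0.001, -1.0, 0.001]]
wrist_force: [-1.3, 1.1, 0.2]
opening: 0.0
```

```bash
python3 -c "
from h import *
rel(-3.5,19-33,54)"
```

```text
t 10.25 jig tcp [ -3.8 -47.4  55.5] F [-1.3  1.1  0.2] open 0.0 yawerr 0.0
units [0.013 0.059 1.336]
```

Now I'll push sideways.

Call:
arm_command:
  dp:
    - [0,0,0.2]
    - [0,0,0.2]
    - [0,0,0.2]
    - [0,0,0.2]
    - [0,0,0.2]
    - [0,0,0.1]
    - [0,0,0.1]
  spin: [0,0,0,0,0,0,0]

```text
time_s: 10.95
ee_pos: [551.3, -85.7, 55.5]
tool_rot: [[0.97, -0.0, -0.242], [0.242, 0.0, 0.97], [-0.0, -1.0, 0.0]]
wrist_force: [-1.5, -3.2, -0.5]
opening: -0.2
```

```bash
python3 -c "
from h import *
rel(-3.5,19-33,54)"
```

```text
t 10.95 jig tcp [ -3.  -18.2  55.5] F [-1.5 -3.2 -0.5] open -0.2 yawerr -0.02
units [-0.021  0.061  0.168]
```

Call:
arm_command:
  dp:
    - [0,0,0.12]
    - [0,0,0.12]
    - [0,0,0.12]
    - [0,0,0.1]
    - [0,0,0]
  spin: [0,0,0,0,0]

```text
time_s: 11.45
ee_pos: [550.0, -80.0, 55.8]
tool_rot: [[0.971, 0.002, -0.24], [0.24, -0.012, 0.971], [-0.001, -1.0, -0.012]]
wrist_force: [1.2, -16.5, -5.2]
opening: -0.1
```

```bash
python3 -c "
from h import *
rel(-3.5,19-33,54)"
```

```text
t 11.45 jig tcp [ -2.9 -12.4  55.8] F [  1.2 -16.5  -5.2] open -0.1 yawerr -0.18
units [-0.022  0.075 -0.064]
```

Force reached 16.5 N and the tip stalled at y = -12.4, which suggests the end stop. I'll back off, rise and look.

Call:
arm_command:
  dp:
    - [0,0,-0.5]
    - [0,0,-0.7]
    - [0,0,-0.7]
    - [0,-0.2,-0.6]
    - [0,-0.8,-0.5]
    - [0,-0.8,-0.5]
    - [0,-0.8,-0.5]
    - [0,-0.8,-0.5]
    - [0,-0.8,-0.5]
    - [0,-0.5,-0.5]
  spin: [0,0,0,0,0,0,0,0,0,0]

```text
time_s: 12.45
ee_pos: [582.9, -209.8, 175.3]
tool_rot: [[0.97, 0.003, -0.242], [0.242, -0.0, 0.97], [0.002, -1.0, -0.001]]
wrist_force: [-0.3, -0.3, 0.0]
opening: -0.3
```

Call:
arm_command:
  dp:
    - [0,-0.5,-0.8]
    - [0,-0.5,-0.8]
    - [0,0,-0.8]
    - [0,0,-0.8]
    - [0,0,0]
  spin: [0,0,0,0,0]

```text
time_s: 12.95
ee_pos: [601.6, -289.0, 198.0]
tool_rot: [[0.971, 0.001, -0.239], [0.239, -0.001, 0.971], [0.001, -1.0, -0.001]]
wrist_force: [-0.3, -0.1, -0.9]
opening: 0.1
```

```bash
python3 -c "
from h import *
import cv2
rel(-3.5,19-33,54)
d=camera('top');cv2.imwrite('pics/t6.png',cv2.resize(d['frame'][175:350,260:440],None,fx=3.3,fy=3.3))
cv2.imwrite('pics/s6.png',camera('scene')['frame'])
for n in ['knob_centre','workpiece','glue_bottle','tape_measure','screwdriver']:
  print(n,[(round(b['score'],2),np.round(b['centre'],0).tolist()) for b in finder.boxes_of(n,'top')][:2])
"
```

```text
t 12.95 jig tcp [  -3.6 -227.7  198. ] F [-0.3 -0.1 -0.9] open 0.1 yawerr -0.2
units [-0.033  5.752  8.551]
knob_centre [(0.94, [543.0, -49.0, 76.0])]
workpiece [(0.98, [683.0, -36.0, 18.0]), (0.93, [814.0, -196.0, 10.0])]
glue_bottle [(0.6, [411.0, 42.0, 88.0]), (0.35, [554.0, -62.0, 35.0])]
tape_measure [(0.77, [585.0, 91.0, 58.0]), (0.37, [562.0, -64.0, 34.0])]
screwdriver [(0.94, [577.0, -211.0, 26.0])]
```

View pics/t6.png

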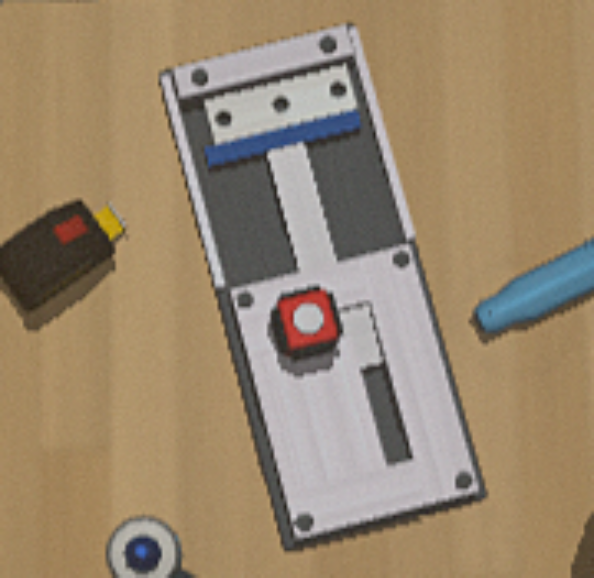

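View pics/s6.png

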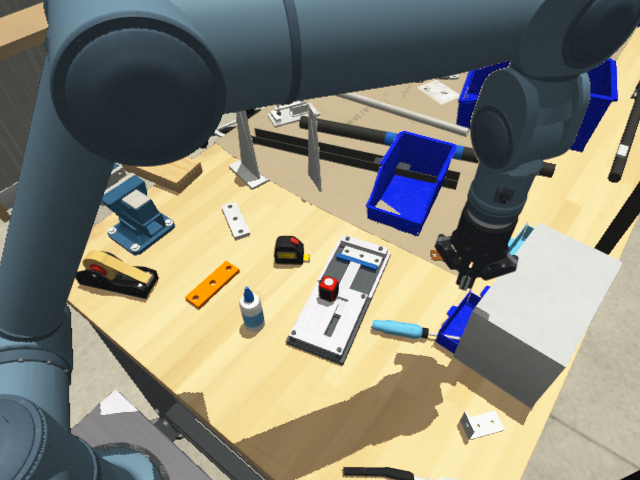

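The knob sits in the short leg at (308,319) in the crop and the bystanders look untouched. I'll measure the knob and plate in the jig frame.

```bash
python3 -c "
from h import *
d=camera('top');j=np.load('jig.npy');c,s=np.cos(j[2]),np.sin(j[2])
for n,u,v,z in [('knob',308,319,81),('h1',223,119,20),('h2',280,104,20),('h3',338,90,20)]:
  k=ray(d,260+u/3.3,175+v/3.3,z);p=k[:2]-j[:2];print(n,c*p[0]+s*p[1],-s*p[0]+c*p[1])
o=get_obs();print(o['wrist_force'],abs(o['joint_vel']).max())
"
```

```text
knob -3.0861708125515266 19.381734841391907
h1 134.7654708937255 32.119205691530254
h2 135.15733257603912 -3.7326946314475613
h3 134.7947970512278 -40.08658245805675
[ 0.80845422 -0.57783314 -0.58304792] 0.13681914438236323
```

The knob is at (-3.1, 19.4) against (-3.5, 19) expected. The plate's holes are at x ≈ 135 and square to the jig. I'll hand it in.

```bash
python3 -c "
from station import robot
print(robot.close_job())"
```

```text
the job is handed in; nothing more can be done
None
```

I pushed the knob to the corner with the shut fingertips, then sideways to the end of the short leg. I then backed the arm clear and handed the job in at about 13 s; it returned no verdict.

- **Corner:** the push force rose to about 24 N with no further travel, and the top camera put the knob at jig x ≈ -2 mm against -3.5 mm nominal.
- **Short leg:** the tip stalled at about 16 N. The top camera puts the knob at (-3.1, 19.4) mm against (-3.5, 19) mm nominal.
- **Plate:** its three holes are at jig x = 134.8 to 135.2 mm (135 mm wanted), square to the fence and lying flat.
- **Bystanders:** the network's positions for the glue bottle, tape measure and screwdriver changed by no more than about 5 mm, which is its accuracy. The wrist force was about zero once the arm was clear.

**Disagreements:** the wrist camera placed the knob and cover about 3 mm off the top camera in jig y. The scene camera was also a few mm off. I worked from the top camera and allowed about 1.5 mm for the wrist reading. No check failed.

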